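Flip a well plate face down onto a draining ramp

ROBOT

A 6-joint arm with a two-finger parallel gripper is mounted at the origin on the work surface. World frame = base frame: x ahead of the robot, y to its left, z up, the work surface at z = 0. Lengths are in m, angles in degrees, forces in N, time in s.
With the tool pointing down it reaches from about 0.375 to 0.75 m from the base axis. Payload 9 kg.
Tool frame: the origin (TCP) lies where the fingers leave the gripper's body, on its centre line; the fingertips stand 73 mm ahead of it and the grasp point (between the pads) lies 54 mm ahead of it (robot.tip_reach is the distance from the TCP to the fingertips, in m); z points along the fingers, y is the line along which they close (so a half turn about z gives the same grasp; the last joint's range is limited). The gripper opens to 85 mm and grips with 20 to 120 N. Pads are 22 mm wide; open, the fingers measure 114 mm over their backs; the gripper's body (76 mm by 85 mm) begins 54 mm behind the grasp point. The pads swing forward as they close: fully open they stand 13 mm farther back than shut.
Start: joints at [-82.03, 5.964, 5.575, 89.605, 0, 77.527], TCP at [0.21, -0.562, 0.304] pointing down, gripper open.
Joint ranges: [-171.21, 171.21], [-48.23, 106.86], [-62.78, 66.21], [-105.2, 120.99], [-86.42, 89.51], [-180, 180]. Speed limits (degrees/s): [127.2, 127.2, 147.25, 180, 180, 180].

INTERFACE

Orientations are given as [roll, pitch, yaw] about the fixed x, y, z axes, in that order (R = Rz(yaw) Ry(pitch) Rx(roll)).
In Python, from plant import robot gives the robot as it stands. Calls block until the motion is done:
- robot.move_pose(position, orientation): joint-space move of the TCP to a pose.
- robot.line_to(position, vel=0.15, rotation=None, guard=None): straight line of the TCP; rotation=None keeps the orientation; vel is the mean speed in m/s. With guard (N) it stops when the force on the tool has changed by that much, and returns True; else False.
- robot.goto_joints(angles): joint-space move.
- robot.set_gripper(opening): finger opening in m; the grip force is fixed at half the most; returns when the fingers have stopped.
- robot.pause(seconds).
- robot.ik(position, orientation): joint angles nearest the present ones, or None.
- robot.observe(): the state.
- robot.grab_frame(name): name is "scene" or "side" or "wrist"; returns the picture (480x640x3 uint8, blue, green, red); there is no depth.
- robot.get_calibration(name): a dict with "vertical_fov" (degrees; the focal length in pixels is half the picture's height over the tangent of half this angle, whatever the lens; pixels are square), "cx", "cy" (the principal point, pixels), "k1" (the pictures are not rectified: a ray, as slopes to the right and down, at radius r is drawn at 1 + k1 r^2 times it, then the intrinsics apply), "rvec" (rotation vector, rad) and "tvec" (3), from world to camera coordinates, as OpenCV has them. Camera axes: x right, y down, z forward; pixel columns grow to the right and rows downward; lengths in m; the calibration is good to about 2 mm. A picture is of the moment at which its call begins: read the wrist's pose just before it. get_calibration takes no time and is no camera call; for the wrist camera it gives the pose at the moment of the call.
A pose or a line that the arm cannot do raises robot.IKError and nothing moves.
- robot.job_done(): hands the job in; it is judged then, once.
The state is a dict: "time": time; "q": joint angles; "qvel": joint speeds; "joint_torque": joint torques, N m; "tool_pos": TCP position; "tcp_rot": TCP orientation; "ft_force": force on the tool from outside, world axes, zero at the start; "torque": the same for the moment, N m; "gripper_width": finger opening in m; "gripper_force": force on a finger pad.
Only numpy, scipy, OpenCV 4.12 (cv2) and the standard library are available. Lean on these libraries where they do the work, as an engineer would, in place of code of your own. Each camera call takes 0.05 s, during which the arm holds its last target. There are 200 camera calls.

TASK

The rinsed well plate lies wells up on the deck of the draining stand: tip it up on its far long edge at the blue kerb and over, so that it goes wells down onto the short ramp, and see that it slides all the way down until it lies flat on the ramp and square against the foot lip. Treat the brittle plate gently, and leave the bottle, the beaker and the tip box alone.

Things in the scene. Friction and masses are not known exactly. Their poses are not given: they have to be found in the camera images.
- drainer: Fixed aluminium stand, blue edges, 230 x 176 mm. Origin on the table below the kerb's far face; x points down the ramp, y across, z up; the ramp runs down to the robot's right. Deck top at z 95 mm, x -78 to -8. Deck, kerb and ramp are twin strips (|y| 38 to 82) with an open finger slot between, |y| < 38; a cross tie crosses it at x -28 to -8, z 50 to 56. Base top z 6.
- kerb (a point): Top far edge of the blue kerb, y 0, where the ramp starts, at z 100 mm (kerb 8 mm thick in x, 5 mm above the deck). From here the ramp falls at 25 degrees along the stand's +x for 150 mm to the foot lip. Side rails at |y| 82 to 86, 10 mm above the ramp.
- lip (a point): Middle of the foot of the ramp's surface, where the blue foot lip rises square to the ramp, 14 mm high, across the full width. The finger slot in the ramp runs from the kerb down to this lip.
- plate: Loose rigid 24-well plate, 85.5 (x) x 127.8 (y) x 14.4 (z) mm, 60 to 125 g, white with grey wells, blue base. Origin at the centre of the blue underside, z to the wells side. Starts on the deck, x along the stand's within 5 degrees, far edge 2 to 22 mm short of the kerb.
- plate_near (a point): Lower near edge of the plate, middle of the long side facing away from the ramp; overhangs the deck by 20 mm or more at first. The plate is too wide to grasp flat: a fingertip under this edge tips it, and past upright it falls by itself over the kerb onto the ramp. Friction 0.55 to 0.85: it then often sticks short of the lip and needs a push. Over 30 N cracks it.
- drained (a point): Point on the stand where the plate's origin (centre of the blue underside, then facing up the slope) is when the plate lies wells down on the ramp, centred, against the foot lip.
- bottle: Loose white bottle with red cap, 60 diameter, 150 high, origin at the centre of its underside; stands beyond the foot of the ramp (stand +x). Leave alone.
- beaker: Loose glass beaker, 70 diameter, 90 high, origin under its centre; stands beyond the foot of the ramp (stand +x). Leave alone.
- tipbox: Loose yellow tip box with clear lid, 85 x 125 x 62 high, origin under its centre; stands at the side of the stand nearest the robot (stand -y). Leave alone.

How it is judged (in metres and radians):
On the way:
1. the plate stands up on its far edge at the kerb (within 20 degrees of upright, its centre within 45 mm of the kerb line, touching the stand) (angle between plate's own z axis and vertical between 1.22 and 1.92 rad and x of plate in the frame of drainer between -0.045 and 0.045 m and z of plate in the frame of drainer below 0.155 m and contact force between plate and drainer above 0.02 N), for 0.02 s.
At the end, for the whole second after the job is handed in: The plate lies at rest wells down, flat on the ramp (within 5 degrees), within 5 mm of the foot lip and square to it within 4 degrees, inside the side rails (angle between plate's own z axis and vertical between 2.618 and 2.79 rad and distance between plate and drained below 0.022 m and x of plate in the frame of drained above -0.005 m and angle between the y axis of plate and the y axis of drainer, either way round below 0.07 rad and linear speed of plate below 0.01 m/s); the robot touches nothing.
It fails at once if the plate is pressed with more than 30 N (contact force between the fingers and plate above 30 N).
It fails at once if the bottle is moved more than 15 mm (distance of bottle from where it was at the start of the episode above 0.015 m).
It fails at once if the beaker is moved more than 15 mm (distance of beaker from where it was at the start of the episode above 0.015 m).
It fails at once if the tipbox is moved more than 15 mm (distance of tipbox from where it was at the start of the episode above 0.015 m).
It also fails if it takes over 45 s, if anything falls off the work surface, if the arm or the gripper's body presses on something with over 40 N, if the wrist force passes 120 N, or if a joint passes its speed limit or range.

## Working session

There is one attempt and no reset: what is moved stays moved. The work goes in short steps, each a Python script; the robot and the scene stay as the last script left them, time stands still between calls to the robot, and variables do not carry over. Pictures are saved under pics/ and viewed, at most 10 in all, crops included, and the job is handed in when it is done.

```bash
ls; mkdir -p pics; python3 - <<'E'
from plant import robot
import cv2,numpy as np
for n in("scene","side"):
    cv2.imwrite(f"pics/{n}0.png",robot.grab_frame(n)); c=robot.get_calibration(n)
    R=cv2.Rodrigues(np.array(c["rvec"],float))[0]; print(n,c,-R.T@np.array(c["tvec"]).ravel(),R[2])
o=robot.observe();print(o["time"],o["tool_pos"],o["tcp_rot"],o["ft_force"])
E
```

```text
pics
plant.py
scene {'vertical_fov': 47.052386684513166, 'cx': 311.02808530458736, 'cy': 245.16311105298058, 'k1': -0.1491713095684253, 'rvec': array([ 0.79480809,  2.52016737, -1.13244602]), 'tvec': array([ 0.48669791, -0.11911793,  1.16186546])} [0.95770012 0.48623156 0.66886817] [-0.44491417 -0.60553489 -0.65983246]
side {'vertical_fov': 52.320203366746775, 'cx': 302.5442145397914, 'cy': 237.17070939590837, 'k1': -0.0067338268595691295, 'rvec': array([ 2.35949192, -0.51801182,  0.19223791]), 'tvec': array([-0.54204164,  0.20856711,  0.59555204])} [ 0.39343854 -0.44961887  0.57882691] [ 0.27606766  0.61102363 -0.74191426]
0.1 [ 0.20952943 -0.56198864  0.30318491] [-1.79930026e+02 -1.52212661e-02  2.04412887e+01] [ 0.28708753 -0.04579385  0.04241814]
```

View pics/scene0.png

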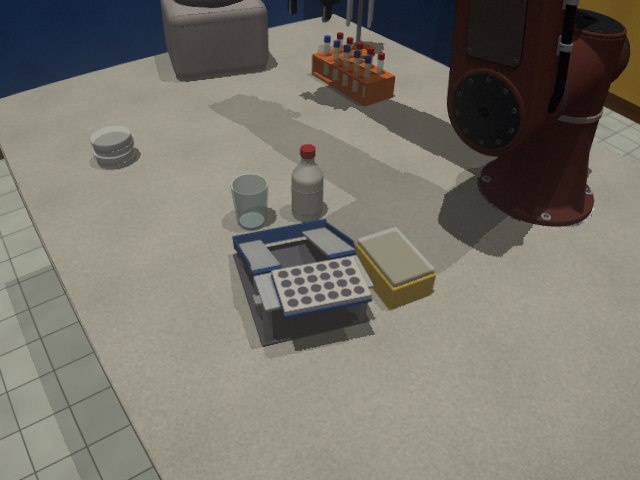

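View pics/side0.png

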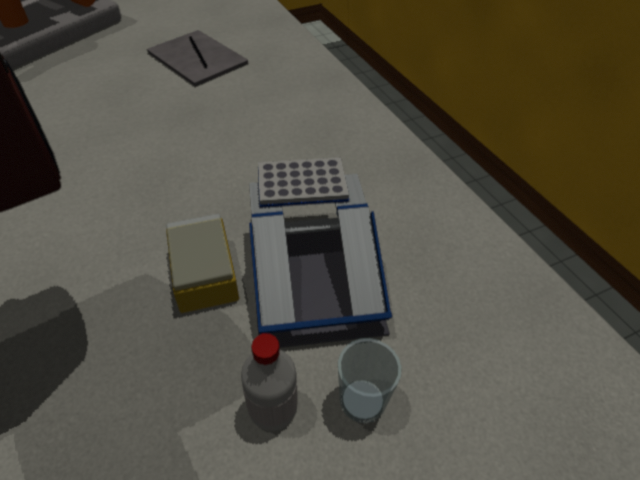

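The scene view shows the plate at (320,285) and the ramp falling away from the camera to the beaker at (250,200) and bottle at (307,185). In the side view the plate is at (303,180), the lip runs from (262,334) to (388,317), and the tip box is at (200,260). I'll enlarge the stand to read its edges.

```bash
cat > h.py <<'E'
import cv2,numpy as np
from plant import robot
def cal(n):
    c=robot.get_calibration(n); f=240/np.tan(np.radians(c["vertical_fov"]/2))
    return dict(f=f,cx=c["cx"],cy=c["cy"],k=c["k1"],R=cv2.Rodrigues(np.array(c["rvec"],float))[0],t=np.array(c["tvec"],float).ravel())
def ray(c,uv):
    d=(np.array(uv,float)-[c["cx"],c["cy"]])/c["f"]; s=d.copy()
    for _ in range(20): s=d/(1+c["k"]*(s@s))
    return -c["R"].T@c["t"], c["R"].T@np.array([s[0],s[1],1])
def onz(c,uv,z):
    o,d=ray(c,uv); return o+d*(z-o[2])/d[2]
def proj(c,P):
    p=c["R"]@np.array(P)+c["t"]; s=p[:2]/p[2]; s=s*(1+c["k"]*(s@s)); return s*c["f"]+[c["cx"],c["cy"]]
E
python3 - <<'E'
import cv2
a=cv2.imread("pics/side0.png")[150:350,235:405]; b=cv2.imread("pics/scene0.png")[210:350,225:385]
cv2.imwrite("pics/side0c.png",cv2.resize(a,None,fx=3,fy=3,interpolation=cv2.INTER_CUBIC))
cv2.imwrite("pics/scene0c.png",cv2.resize(b,None,fx=4,fy=4,interpolation=cv2.INTER_CUBIC))
E
```

```text
(no output)
```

View pics/side0c.png

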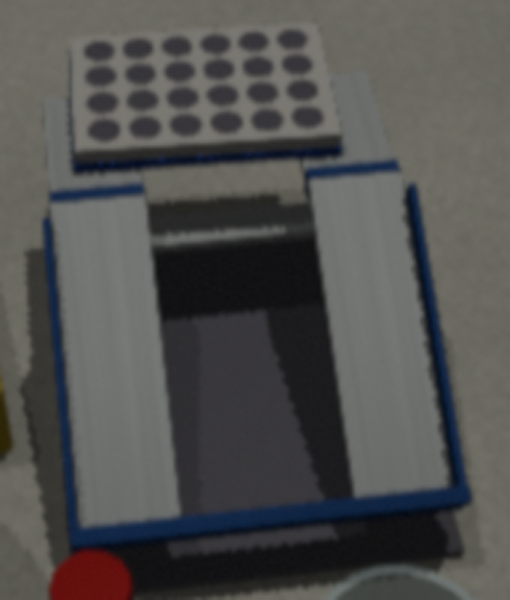

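View pics/scene0c.png

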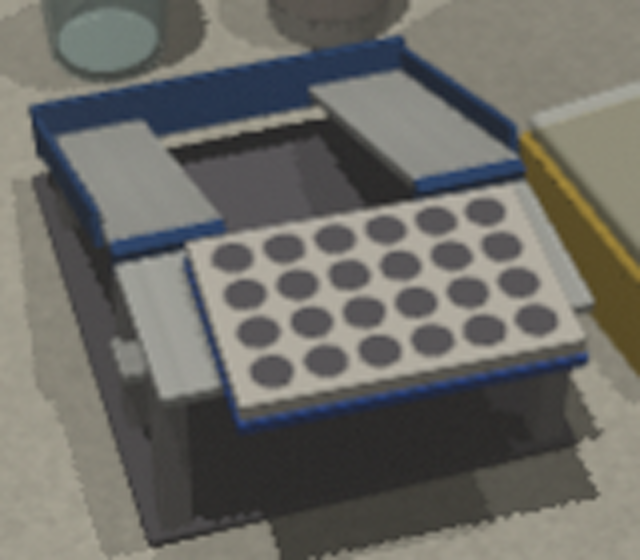

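The crops show the kerb's far edge clearly. In side-crop pixels it runs (53,199)–(143,193) and (309,180)–(398,170). In scene-crop pixels it runs (112,243)–(220,220) and (418,182)–(520,160). The plate's top corners are clear too.

```bash
python3 - <<'E'
from h import *
S=cal("side");C=cal("scene")
fs=lambda p:((p[0]+.5)/3-.5+235,(p[1]+.5)/3-.5+150)
fc=lambda p:((p[0]+.5)/4-.5+225,(p[1]+.5)/4-.5+210)
def show(c,f,ps,z):
    r=np.array([onz(c,f(p),z)[:2] for p in ps]); print((r*1000).round(1).tolist()); return r
K1=show(S,fs,[(53,199),(143,193),(309,180),(398,170)],.1)
K2=show(C,fc,[(112,243),(220,220),(418,182),(520,160)],.1)
print("lip foot inner");show(S,fs,[(80,528),(450,490)],.0366)
show(C,fc,[(65,135),(405,70)],.0366)
print("plate top");P1=show(S,fs,[(70,38),(317,25),(340,139),(75,151)],.1094)
P2=show(C,fc,[(187,243),(519,183),(584,343),(239,407)],.1094)
for K in(K1,K2):
    d=K[3]-K[0];print("yaw y-axis",np.degrees(np.arctan2(d[1],d[0])),"mid",K.mean(0),np.linalg.norm(d))
for P in(P1,P2): print("plate mid",P.mean(0))
E
```

```text
[[525.3, 9.5], [564.3, -4.3], [637.4, -29.0], [678.1, -40.6]]
[[678.7, -38.5], [638.8, -26.4], [564.6, -1.3], [524.2, 11.0]]
lip foot inner
[[483.1, -120.2], [637.0, -170.2]]
[[629.6, -166.9], [480.6, -119.1]]
plate top
[[570.6, 103.2], [687.6, 59.9], [658.3, -19.2], [543.1, 25.5]]
[[660.7, -14.4], [539.9, 28.8], [573.3, 106.7], [689.1, 63.1]]
yaw y-axis -18.16720142504635 mid [ 0.60128852 -0.01609797] 0.16079406019515588
yaw y-axis 162.22255162219227 mid [ 0.60158804 -0.01380707] 0.1621917721567155
plate mid [0.61489036 0.04235017]
plate mid [0.61575767 0.04606598]
```

Both views agree: stand origin is at about (0.6014, −0.0150), stand x points along −108°, and the plate sits at stand (−0.061, −0.005) with about 2° of yaw. Next I'll check reachability of an arc that turns with the plate.

```bash
cat >> h.py <<'E'
from scipy.spatial.transform import Rotation as Ro
A=Ro.from_euler("z",-108,degrees=True); O=np.array([.6014,-.0150,0])
W=lambda p:O+A.apply(p)          # stand -> world
L=lambda p:A.inv().apply(np.array(p)-O)
def ori(th,s=1):                 # tool z slopes down by th along stand +x
    t=np.radians(th); z=np.array([np.cos(t),0,-np.sin(t)]); y=np.array([0,s,0.]); x=np.cross(y,z)
    return (A*Ro.from_matrix(np.c_[x,y,z])).as_euler("xyz",degrees=True)
def tcp(tip,th,reach=.073):      # stand tip position -> world TCP
    t=np.radians(th); return W(np.array(tip)-reach*np.array([np.cos(t),0,-np.sin(t)]))
def arc(th,psi,r,h,piv=(-.008,.095),y=-.005):  # tip under plate tipped by psi
    a=np.radians(psi); u=np.array([-np.cos(a),np.sin(a)]); n=np.array([np.sin(a),np.cos(a)])
    p=np.array(piv)+r*u-h*n; return np.array([p[0],y,p[1]])
E
python3 - <<'E'
from h import *
print(robot.tip_reach)
for s in(1,-1):
  for th in(0,15,30,45,60,75,90,105):
    q=robot.ik(tcp(arc(th,th,.06,.013),th),ori(th,s)); print(s,th,None if q is None else np.round(q,0))
  for th in (20,30,45):
    q=robot.ik(tcp((-.13,-.005,.06),th),ori(th,s)); print("pre",s,th,None if q is None else np.round(q,0))
E
```

```text
0.0726
1 0 None
1 15 None
1 30 [ 13.  62.  48. 118. -48. 141.]
1 45 [ 10.  42.  29. 102. -39. 127.]
1 60 [  4.  26.  16.  91. -28. 115.]
1 75 [ -3.  15.   6.  85. -14. 105.]
1 90 [-12.   6.  -2.  82.   0.  96.]
1 105 [-21.   3.  -7.  81.  15.  87.]
pre 1 20 None
pre 1 30 None
pre 1 45 [ 14.  56.  42. 104. -37. 132.]
-1 0 None
-1 15 None
-1 30 [ 13.  62.  48. 118. -48. -39.]
-1 45 [ 10.  42.  29. 102. -39. -53.]
-1 60 [  4.  26.  16.  91. -28. -65.]
-1 75 [ -3.  15.   6.  85. -14. -75.]
-1 90 [-12.   6.  -2.  82.   0. -84.]
-1 105 [-21.   3.  -7.  81.  15. -93.]
pre -1 20 None
pre -1 30 None
pre -1 45 [ 14.  56.  42. 104. -37. -48.]<sys>:0: UserWarning: Gimbal lock detected. Setting third angle to zero since it is not possible to uniquely determine all angles.
```

```bash
cat >> h.py <<'E'
def tip(psi,th,d=.02,h=.013,piv=(-.010,.095),y=-.002):
    a,t=np.radians([psi,th]); E=np.array(piv)+.0855*np.array([-np.cos(a),np.sin(a)])
    p=E+d*np.array([np.cos(t),-np.sin(t)])-h*np.array([np.sin(t),np.cos(t)]); return np.array([p[0],y,p[1]])
E
python3 - <<'E'
from h import *
robot.set_gripper(.03)
p0=tip(0,45,h=.013); zt=np.array([.707,0,-.707])
start=p0+[-.020,0,-.004]; back=start-.10*zt
robot.move_pose(tcp(back+[0,0,.10],60),ori(60))
robot.line_to(tcp(back,45),rotation=ori(45))
o=robot.observe();f0=o["ft_force"];print(o["time"],f0)
print(robot.line_to(tcp(start,45),vel=.12,guard=4))
o=robot.observe();print(o["time"],o["ft_force"]-f0,L(o["tool_pos"]),robot.tip_reach)
cv2.imwrite("pics/side1.png",robot.grab_frame("side"))
cv2.imwrite("pics/scene1.png",robot.grab_frame("scene"))
a=cv2.imread("pics/side1.png")[100:340,180:420];b=cv2.imread("pics/scene1.png")[200:350,200:400]
cv2.imwrite("pics/v1.png",np.hstack([cv2.resize(a,(400,400)),cv2.resize(b,(400,300)).copy() if 0 else cv2.copyMakeBorder(cv2.resize(b,(400,300)),0,100,0,0,0)]))
E
```

```text
Traceback (most recent call last):
host.IKError: the arm cannot follow that straight line within its joint ranges
```

```bash
python3 - <<'E'
from h import *
for th in (45,50,55,60):
  t=np.radians(th); zt=np.array([np.cos(t),0,-np.sin(t)]); s=tip(0,th)+[-.018,0,-.004]
  print(th,[ (round(b,2),None if (q:=robot.ik(tcp(s-b*zt,th),ori(th))) is None else np.round(q).astype(int).tolist()) for b in(0,.03,.06,.1)])
o=robot.observe();print(o["time"],np.round(o["q"]),L(o["tool_pos"]))
E
```

```text
45 [(0, [13, 52, 37, 102, -37, 130]), (0.03, [14, 55, 44, 107, -37, 132]), (0.06, [16, 60, 53, 112, -36, 133]), (0.1, None)]
50 [(0, [12, 47, 32, 98, -34, 127]), (0.03, [13, 49, 38, 102, -33, 128]), (0.06, [14, 52, 44, 106, -33, 129]), (0.1, [16, 58, 56, 113, -32, 131])]
55 [(0, [10, 42, 26, 93, -30, 123]), (0.03, [12, 43, 32, 97, -30, 125]), (0.06, [13, 46, 37, 101, -30, 126]), (0.1, [14, 50, 47, 107, -29, 128])]
60 [(0, [9, 37, 22, 89, -26, 120]), (0.03, [10, 38, 26, 93, -26, 122]), (0.06, [11, 40, 31, 97, -26, 123]), (0.1, [12, 43, 39, 102, -26, 124])]
3.6833 [ 13.  49.  56. 114. -25. 125.] [-0.21680162 -0.00138435  0.30175762]
```

```bash
python3 - <<'E'
from h import *
t=np.radians(50); zt=np.array([np.cos(t),0,-np.sin(t)])
start=tip(0,50)+[-.020,0,-.004]; back=start-.08*zt
robot.move_pose(tcp(back,50),ori(50))
o=robot.observe();f0=o["ft_force"];print(o["time"],f0)
print(robot.line_to(tcp(start,50),vel=.12,guard=4))
o=robot.observe();print(o["time"],o["ft_force"]-f0,L(o["tool_pos"]),robot.tip_reach)
cv2.imwrite("pics/side1.png",robot.grab_frame("side"))
cv2.imwrite("pics/scene1.png",robot.grab_frame("scene"))
a=cv2.imread("pics/side1.png")[100:340,180:420];b=cv2.imread("pics/scene1.png")[200:350,200:400]
cv2.imwrite("pics/v1.png",np.hstack([cv2.resize(a,(400,400)),cv2.copyMakeBorder(cv2.resize(b,(400,300)),0,100,0,0,0)]))
E
```

```text
4.2083 [-0.48687912 -0.69667077  0.93091551]
False
5.025 [ 0.94971704  1.34762071 -0.48559184] [-0.16014454 -0.00114471  0.12560493] 0.0726
```

View pics/v1.png

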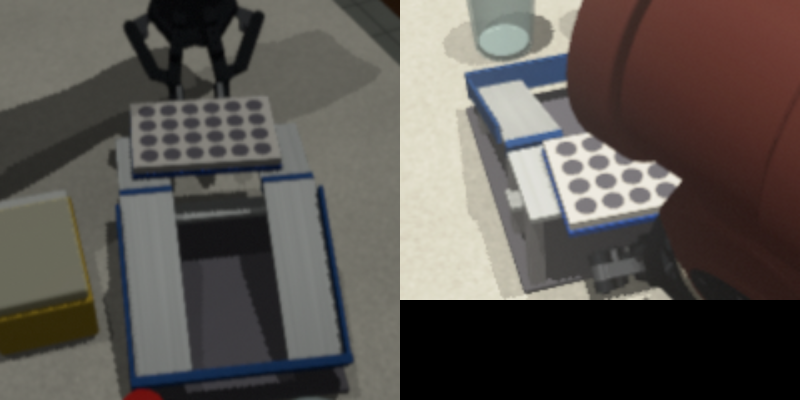

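The fingers sit centred behind the near edge with their tips below it. Now I'll nudge the plate to the kerb and tip it.

```bash
python3 - <<'E'
from h import *
f0=robot.observe()["ft_force"]
def go(p,th,v):
    g=robot.line_to(tcp(p,th),vel=v,rotation=ori(th),guard=12)
    o=robot.observe();print(th,g,round(o["time"],2),A.inv().apply(o["ft_force"]-f0).round(1));return g
ok=not go(tip(0,50),50,.05)
cv2.imwrite("pics/a.png",robot.grab_frame("side"))
for psi in (12,24,36,48,58,66):
    if not ok:break
    ok=not go(tip(psi,max(50,psi)),max(50,psi),.07)
cv2.imwrite("pics/b.png",robot.grab_frame("side"))
a,b=[cv2.resize(cv2.imread(f"pics/{n}.png")[60:340,180:420],(400,466)) for n in "ab"]
cv2.imwrite("pics/v2.png",np.hstack([a,b]))
E
```

```text
50 False 5.68 [ 0.1 -0.  -0. ]
50 False 6.14 [-0.9 -0.1 -0.2]
50 False 6.55 [-1.2  1.  -0. ]
50 False 6.96 [-1.2  1.2  0.3]
50 False 7.37 [-0.   0.7 -0.4]
58 False 7.83 [-0.4  0.5  0.3]
66 False 8.26 [-0.1  0.3  1. ]
```

View pics/v2.png

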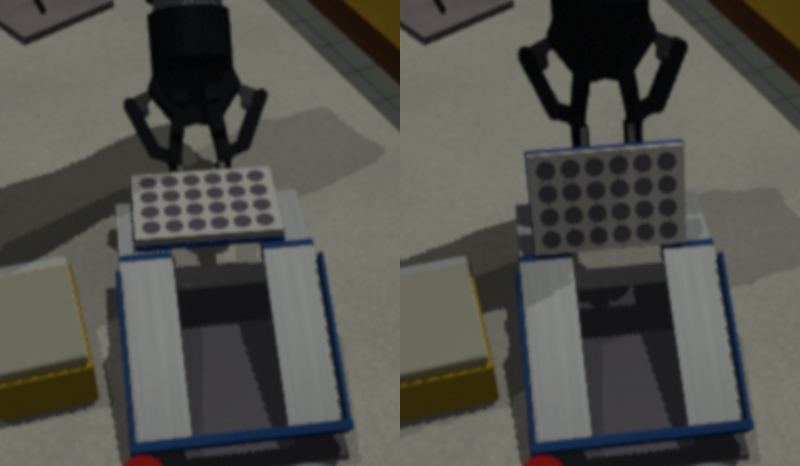

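The plate is tipped to about 66°, with its far edge at the kerb. Continuing over.

```bash
python3 - <<'E'
from h import *
f0=robot.observe()["ft_force"]
def go(p,th,v):
    g=robot.line_to(tcp(p,th),vel=v,rotation=ori(th),guard=12)
    o=robot.observe();print(th,g,round(o["time"],2),A.inv().apply(o["ft_force"]-f0).round(1));return g
for psi in (74,80,85,90,95,100):
    if go(tip(psi,psi),psi,.05):break
robot.pause(.7)
cv2.imwrite("pics/a.png",robot.grab_frame("side"));cv2.imwrite("pics/b.png",robot.grab_frame("scene"))
a=cv2.imread("pics/a.png")[60:360,180:440];b=cv2.imread("pics/b.png")[180:360,200:440]
cv2.imwrite("pics/v3.png",np.hstack([cv2.resize(a,(400,462)),cv2.resize(b,(400,462))]))
E
```

```text
74 False 8.85 [ 2.  -0.   0.3]
80 False 9.29 [0.3 0.9 0.7]
85 False 9.68 [0.7 1.1 0.3]
90 False 10.07 [ 1.4  0.8 -0.2]
95 False 10.47 [1.5 0.3 0.3]
100 False 10.86 [ 1.2 -0.2  0. ]
```

View pics/v3.png

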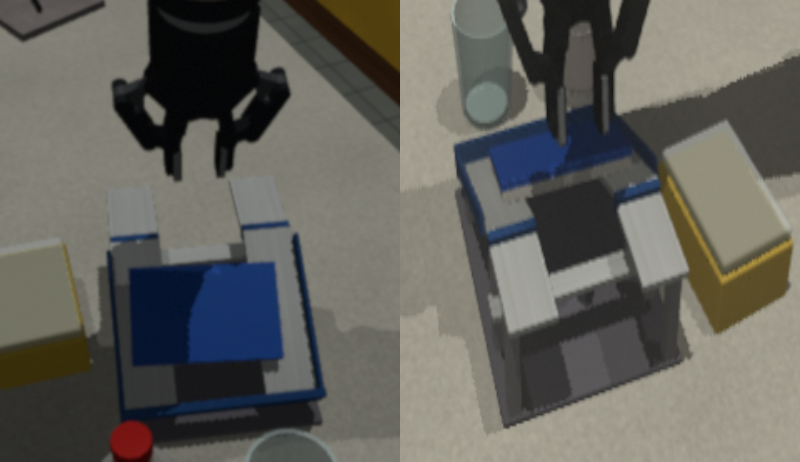

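The plate lies wells down, stuck about 35 mm short of the lip. I'll push it down with the fingers in the slot.

```bash
cat >> h.py <<'E'
def ramp(s,n,y=-.002):
    a=np.radians(25); return np.array([s*np.cos(a)+n*np.sin(a),y,.1-s*np.sin(a)+n*np.cos(a)])
E
python3 - <<'E'
from h import *
th=110
robot.line_to(tcp(ramp(-.017,.03),th),rotation=ori(th),vel=.1)
print(robot.line_to(tcp(ramp(-.017,-.008),th),vel=.08,guard=8))
robot.pause(.2); f0=robot.observe()["ft_force"]
print("push",robot.line_to(tcp(ramp(.045,-.008),th),vel=.05,guard=7))
print("push",robot.line_to(tcp(ramp(.058,-.008),th),vel=.02,guard=6))
o=robot.observe();p=L(o["tool_pos"]);t=np.radians(th);tp=p+.073*np.array([np.cos(t),0,-np.sin(t)])
print(o["time"],A.inv().apply(o["ft_force"]-f0).round(1),tp, "s",tp[0]*np.cos(t-np.pi/2+np.radians(5))-(tp[2]-.1)*np.sin(np.radians(25)))
cv2.imwrite("pics/c.png",robot.grab_frame("side"))
cv2.imwrite("pics/v4.png",cv2.resize(cv2.imread("pics/c.png")[140:360,200:440],(640,587),interpolation=cv2.INTER_CUBIC))
E
```

```text
False
push False
push True
14.875 [-1.5 -1.2  2.9] [ 0.04458883 -0.00248764  0.07005879] s 0.05306490700773645
```

View pics/v4.png

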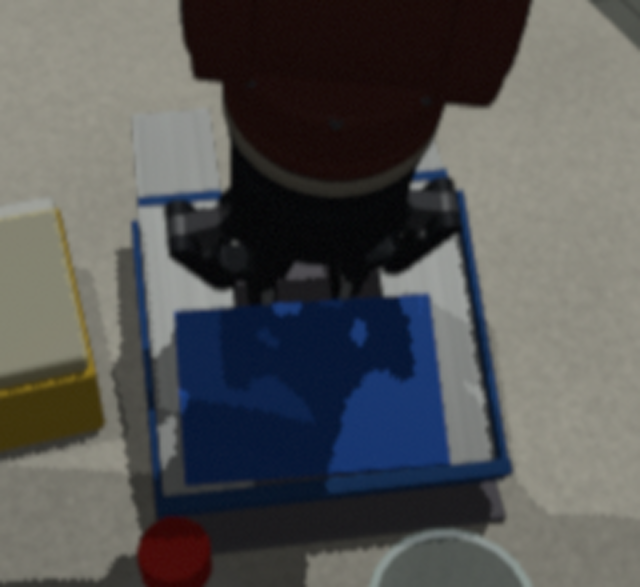

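The plate's right corner is at the lip, and the left side is about 4 mm off (roughly 2° of yaw). I'll close the fingers and push on the left side of the slot to square it.

```bash
python3 - <<'E'
from h import *
th=110
robot.line_to(tcp(ramp(.040,-.004),th),vel=.08)
robot.set_gripper(0.0)
robot.line_to(tcp(ramp(.040,-.006,-.019),th),vel=.08)
robot.pause(.2); f0=robot.observe()["ft_force"]
def rep():
    o=robot.observe();print(round(o["time"],2),A.inv().apply(o["ft_force"]-f0).round(1),(L(o["tool_pos"])-L(tcp(ramp(.0,-.006,-.019),th))).round(4))
print(robot.line_to(tcp(ramp(.050,-.006,-.019),th),vel=.04,guard=8));rep()
print(robot.line_to(tcp(ramp(.060,-.006,-.019),th),vel=.015,guard=8));rep()
robot.line_to(tcp(ramp(.035,-.004,-.019),th),vel=.06)
robot.line_to(tcp(ramp(.0,.08,-.002),th),vel=.15)
robot.line_to(tcp(ramp(-.10,.16,-.002),90),vel=.15,rotation=ori(90))
cv2.imwrite("pics/c.png",robot.grab_frame("side"));rep()
cv2.imwrite("pics/v5.png",cv2.resize(cv2.imread("pics/c.png")[190:360,230:410],(635,600),interpolation=cv2.INTER_CUBIC))
E
```

```text
False
16.62 [-0.5  0.3 -1.1] [ 0.0456 -0.     -0.0213]
True
17.02 [-2.6  1.   2.4] [ 0.0484 -0.0005 -0.0229]
19.43 [ 0.2  0.4 -0.6] [-0.0449  0.0169  0.1961]
```

View pics/v5.png

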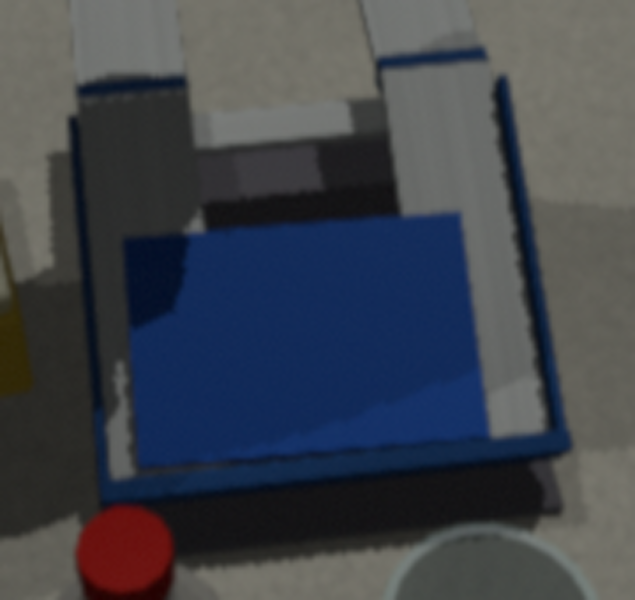

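It now looks square. I'll check numerically by casting the corner rays onto the plate's upper plane.

```bash
python3 - <<'E'
from h import *
S=cal("side");a=np.radians(25);k=635/180
n=A.apply([np.sin(a),0,np.cos(a)]);P0=W(ramp(0,.0144,0))
r=[]
for u,v in[(124,238),(460,212),(490,437),(138,465)]:
    o,d=ray(S,((u+.5)/k-.5+230,(v+.5)/k-.5+190)); q=L(o+d*((P0-o)@n)/(d@n))
    r.append((q[0]*np.cos(a)-(q[2]-.1)*np.sin(a),q[1]))
r=np.array(r);print((r*1000).round(1).tolist(),"mid",(r.mean(0)*1000).round(1),"goal s",150-42.75)
print([np.degrees(np.arctan2(*(r[i]-r[j]))).round(1) for i,j in((1,0),(2,3))])
E
```

```text
[[63.9, -67.7], [65.9, 58.9], [150.9, 57.7], [148.0, -69.9]] mid [107.2  -5.3] goal s 107.25
[np.float64(0.9), np.float64(1.3)]
```

```bash
python3 -c "
from plant import robot
print(robot.job_done())"
```

```text
the job is handed in; nothing more can be done
None
```

I tipped the plate over the kerb, and it now lies wells down against the foot lip: my last measurement put it on the target position along the ramp, about 1° off square and 5 mm off centre. I handed the job in at about 19 s, but no verdict came back.

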